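# Set the single-plate cooker to low and start it

### The arm

A 6-joint arm with a two-finger parallel gripper is mounted at the origin on the work surface. World frame = base frame: x ahead of the robot, y to its left, z up, the work surface at z = 0. Lengths are in m, angles in rad, forces in N, time in s.
With the tool pointing down it reaches from about 0.35 to 0.925 m from the base axis. Payload 6.4 kg.
Tool frame: the origin (TCP) lies midway between the tips of the shut fingers; the grasp point (between the pads) lies 19 mm behind it; z points along the fingers, y is the line along which they close (so a half turn about z gives the same grasp; the last joint's range is limited). The gripper opens to 94 mm and grips with 3 to 60 N. Pads are 16 mm wide; open, the fingers measure 119 mm over their backs; the gripper's body (75 mm by 177 mm) begins 78 mm behind the grasp point.
Start: joints at [-1.291, 0.245, 1.558, -0, 1.339, -0.174], TCP at [0.285, -0.584, 0.205] pointing down, gripper open.
Joint ranges: [-3.13, 3.13], [-1.02, 2.26], [0.13, 2.54], [-0.95, 4.09], [0.21, 2.88], [-2.74, 2.74]. Speed limits (rad/s): [2.57, 2.57, 3.14, 3.14, 3.14, 3.14].

### API

Orientations are given as a 3x3 rotation matrix whose columns are the frame's x, y, z axes.
In Python, from bench import arm gives the robot as it stands.
- The arm moves only by the shell command python3 -m handwheel 'ROWS' [OPENING] [FORCE]. ROWS is JSON, a list of rows, each an object with "dp": the shift along the tool's x, y, z in mm, a list of three; "roll": the turn about the tool's z in units of 8 degrees (1.0 is 8 degrees). In form: [{"dp": [dx, dy, dz], "roll": roll}, ...]. A call has 1 to 10 rows; each row is the pose to reach, as a shift and turn from the pose commanded when the call began, along the tool's axes at that moment; what a row does not reach only later rows make up. A row lasts 1/10 s, in which the tool goes at most 50 mm and 8.59 degrees, less where a joint would pass 70% of its speed; a pose out of reach is approached as far as the arm can. A call with a gripper value outside its range is refused whole. OPENING is the finger opening in mm, from 0 to 94, set as the call begins (- or left out, the last holds). The fingers move at their own pace and stop on an object; FORCE is the grip in N (left out, the last holds). Time passes only in rows, so rows that repeat a pose let the fingers close. It gives the time, the measured TCP pose, the force, the opening and the grip force at its end, in the units of the state.
- arm.sense(): the state, without advancing time (a new reading comes with each control period).
- arm.grab_frame(name): name is "scene" or "side" or "wrist"; returns a dict with "frame" (480x640x3 uint8, red, green, blue), "camera_matrix" (3x3 intrinsics, pixels), "cam_to_world" (4x4, takes a point from camera to world coordinates). Camera axes: x right, y down, z forward; pixel columns grow to the right and rows downward; lengths in m; the calibration is good to about 2 mm. A picture is of the moment at which its call begins. There is no depth.
- arm.sign_off(): hands the job in; it is judged then, once.
The state is a dict: "t": time; "joint_positions": joint angles; "joint_vel": joint speeds; "joint_efforts": joint torques, N m; "eef_pos": TCP position; "tcp_rot": TCP orientation; "ft_force": force on the tool from outside, world axes, zero at the start; "wrist_torque": the same for the moment, N m; "width": finger opening in m; "finger_force": force on a finger pad.
Only numpy, scipy, OpenCV 4.12 (cv2) and the standard library are available. Lean on these libraries where they do the work, as an engineer would, in place of code of your own. Each camera call takes 0.05 s, during which the arm holds its last target. There are 200 camera calls.

### The job

Switch the induction cooker on at low: with a fingertip resting on top of the knurled black dial, turn it clockwise by one click, so that its white pointer moves from the blue dot (off) and rests at the green dot (low), then press the orange start button fully in and let it come back up. Touch gently, do not grasp or pull anything, leave the pan and the other things on the counter where they are, and finish clear of everything.

Things in the scene. Friction and masses are not known exactly. Their poses are not given: they have to be found in the camera images.
- cooker: White single-plate induction cooker with a black glass plate, 350 x 280 x 60 mm (x, y, z), fixed. Origin: centre of its underside; x points from its control strip (edge nearest the robot, x = -175 mm) to its back edge, z up. Dial axis at x = -120, y = 55 mm, start button at x = -120, y = -75 mm. The pan stands on the plate.
- low_dot (a point): Centre of the green dot (low), 14 mm across, painted flat on the cooker's top, 60 mm above the counter, 53 mm from the dial's axis towards the cooker's +x. The blue dot (off) lies 40 degrees anticlockwise of it round the dial, the red one (high) 40 degrees clockwise.
- dial_top (a point): Centre of the dial's flat top, on its vertical axis, 76.5 mm above the counter; moves with pressing but does not turn. Dial: black disc, 68 mm diameter, ribs round the rim, white pointer line 8 to 34 mm off the axis. It stands 7.5 mm above an aluminium bezel 82 mm across. Sprung: pressing takes 1.8 N per mm, 5 mm at most; it also yields upwards if pulled.
- dial (a joint): Dial angle, rad, growing clockwise seen from above. Click positions: 0 = off (blue; the start), 0.70 = low (green), 1.40 = high (red). Let go, it springs to the nearest one: past 0.35 on to 0.70, past 1.05 on to 1.40. Turning takes about 0.05 N m (2 N along the surface 24 mm off the axis); a fingertip pressed on its top with about 5 N turns it by friction.
- dial_seat (a joint): How far the dial is pressed down, m: 0 at rest, 0.005 at its lower stop, negative when it is pulled up.
- start_top (a point): Centre of the top of the round orange start button (30 mm diameter, in a grey housing), moves with the button.
- start (a joint): How far the start button is pressed, m: 0 = up, 0.006 = fully in, which takes about 5 N; it springs back up when released.
- pan: Round steel pan without a lid, with two loop handles, standing on the cooker's plate, 170 mm across the rim, 60 mm high (its rim is 120 mm above the counter), 0.8 kg or so. Origin: centre of its underside. Leave alone.
- jar_red: Jam jar with a red lid, 68 mm diameter, 105 mm high, standing on the orange lazy Susan (260 mm across, tray floor 19 mm high) to the robot's right. Origin: centre of its underside. Leave alone.
- jar_gold: Jam jar with a yellow lid, 68 mm diameter, 105 mm high, standing on the counter to one side of the cooker. Origin: centre of its underside. Leave alone.
- mug: White mug, 82 mm diameter, 95 mm high, handle towards its +y, standing on the counter to one side of the cooker. Origin: centre of its underside. Leave alone.
- coaster: Round bamboo coaster, 96 mm diameter, 9 mm thick, flat on the counter to the left. Origin: centre of its underside. Leave alone.
- tongs: Stainless kitchen tongs lying flat along their x axis, 255 mm long, 70 mm wide at most, 14 mm high, on the counter to the left. Origin: about the middle, on the underside. Leave alone.

How it is judged:
On the way, in this order (a step that is already met when the one before it is completed fails the run):
1. the dial has been turned to low (within 0.15 rad) (value of joint dial between 0.55 and 0.85 rad), for 0.2 s.
2. with the dial at low, the start button is pressed at least 4 mm (all of step 1 and value of joint start above 0.004 m), for 0.05 s.
At the end, for the whole second after the job is handed in: The dial rests in the low click position (0.70 within 0.12 rad), dial and start button are back up (within 1 mm) and every loose thing is within 30 mm of where it started (value of joint dial between 0.58 and 0.82 rad and value of joint each of start, dial_seat below 0.001 m and value of joint dial_seat above -0.001 m and velocity of joint dial between -0.05 and 0.05 rad/s and distance of each of pan, jar_red, jar_gold, mug, coaster, tongs from where it was at the start of the episode below 0.03 m); the robot touches nothing.
It fails at once if the pan or another loose thing is shifted, lifted or knocked by more than 30 mm (distance of any of pan, jar_red, jar_gold, mug, coaster, tongs from where it was at the start of the episode above 0.03 m).
It fails at once if the dial is pulled up by more than 3 mm (value of joint dial_seat below -0.003 m).
It fails at once if the fingers push on the cooker or its controls with more than 40 N (contact force between the fingers and cooker above 40 N).
It also fails if it takes over 43 s, if anything falls off the work surface, if the arm or the gripper's body presses on something with over 40 N, if the wrist force passes 120 N, or if a joint passes its speed limit or range.

## Working session

There is one attempt and no reset: what is moved stays moved. The work goes in short steps, Python scripts to look and compute and a shell command to move; the robot and the scene stay as the last step left them, time stands still between calls to the robot, and variables do not carry over. Pictures are saved under pics/ and viewed, at most 10 in all, crops included, and the job is handed in when it is done.

```bash
mkdir -p pics; python3 - <<'E'
from bench import arm
import cv2,pickle
s=arm.sense(); print(s['t'],s['eef_pos'],s['tcp_rot'],s['width'])
for n in("scene","side","wrist"):
    f=arm.grab_frame(n); pickle.dump(f,open(f'{n}.pkl','wb')); cv2.imwrite(f'pics/{n}0.png',f['frame'][:,:,::-1]); print(n,f['cam_to_world'].round(3).tolist())
E
```

```text
0.0 [ 0.28481627 -0.58361369  0.20435871] [[ 8.98750929e-01  4.38459222e-01 -5.26679828e-04]
 [ 4.38459419e-01 -8.98749148e-01  1.81844428e-03]
 [ 3.23960616e-04 -1.86525622e-03 -9.99998208e-01]] 0.0937255796759281
scene [[-0.306, 0.549, -0.778, 1.552], [0.952, 0.18, -0.248, 0.318], [0.004, -0.817, -0.577, 0.83], [0.0, 0.0, 0.0, 1.0]]
side [[-0.779, 0.393, -0.489, 1.3], [0.627, 0.513, -0.586, 0.902], [0.02, -0.763, -0.646, 1.092], [0.0, 0.0, 0.0, 1.0]]
wrist [[0.439, -0.863, -0.251, 0.359], [-0.899, -0.421, -0.122, -0.548], [-0.0, 0.279, -0.96, 0.384], [0.0, 0.0, 0.0, 1.0]]
```

View pics/scene0.png

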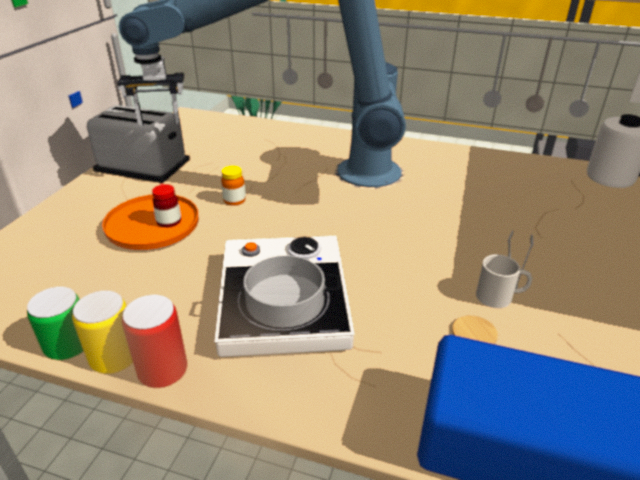

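View pics/side0.png

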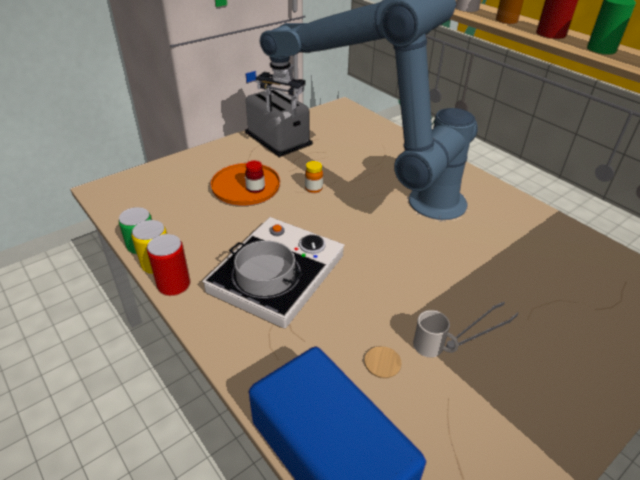

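The dial is at about (304,246) in scene and (312,243) in side. The button is at (251,248) in scene and (277,229) in side. I'll zoom in to get exact pixels.

```bash
python3 - <<'E'
import cv2,numpy as np
a=cv2.imread('pics/scene0.png')[225:275,215:345]; b=cv2.imread('pics/side0.png')[210:270,250:350]
a=cv2.resize(a,None,fx=6,fy=6,interpolation=cv2.INTER_CUBIC); b=cv2.resize(b,None,fx=5,fy=5,interpolation=cv2.INTER_CUBIC)
o=np.zeros((600,780,3),np.uint8); o[:300,:780]=a; o[300:,:500]=b; cv2.imwrite('pics/c.png',o)
E
```

```text
(no output)
```

View pics/c.png

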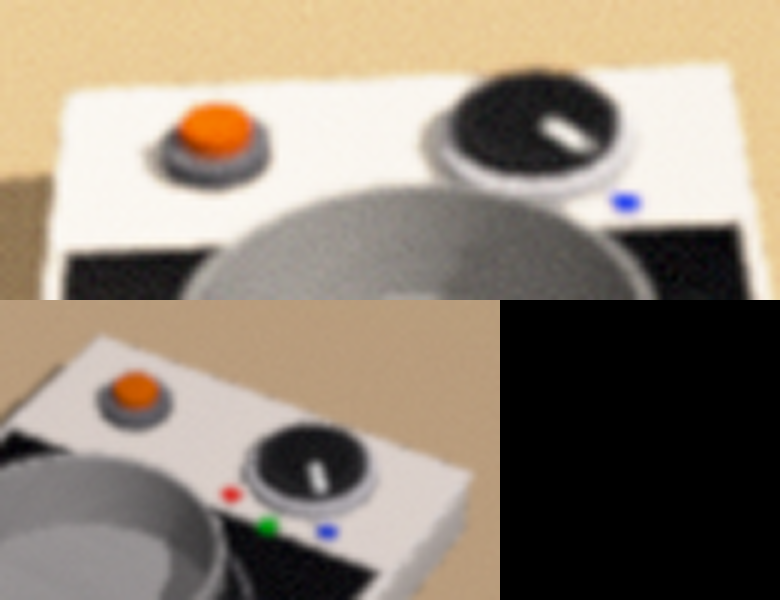

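```bash
cat > h.py <<'E'
import pickle,numpy as np
def ray(f,p):
    M=f['cam_to_world']; d=M[:3,:3]@np.linalg.solve(f['camera_matrix'],[*p,1]); return M[:3,3],d
def plane(f,p,z):
    o,d=ray(f,p); return o+d*(z-o[2])/d[2]
def tri(*fp):
    A=0;b=0
    for f,p in fp:
        o,d=ray(f,p); d=d/np.linalg.norm(d); P=np.eye(3)-np.outer(d,d); A=A+P; b=b+P@o
    return np.linalg.solve(A,b)
E
python3 - <<'E'
from h import *
sc,si=[pickle.load(open(n+'.pkl','rb')) for n in('scene','side')]
k=.4
S=lambda x,y:(215+x/6-k,225+y/6-k)
D=lambda x,y:(250+x/5-k,210+(y-300)/5-k)
for n,z,a,b in(('dial',.0765,S(535,121),D(312,460)),('but',.08,S(216,128),D(135,389)),('blue',.06,S(625,203),D(326,532)),('green',.06,None,D(267,527)),('red',.06,None,D(231,495)),('cornL',.06,S(730,66),D(470,475)),('cornR',.06,S(68,93),D(102,336))):
    print(n,plane(si,b,z).round(4), a and (plane(sc,a,z).round(4),tri((sc,a),(si,b)).round(4)))
E
```

```text
dial [ 0.5593 -0.0321  0.0765] (array([ 0.5653, -0.0332,  0.0765]), array([ 0.5552, -0.0372,  0.0698]))
but [ 0.6084 -0.1525  0.08  ] (array([ 0.6145, -0.1522,  0.08  ]), array([ 0.6054, -0.1572,  0.074 ]))
blue [0.5822 0.0113 0.06  ] (array([0.5856, 0.0118, 0.06  ]), array([0.5811, 0.01  , 0.0573]))
green [ 0.6079 -0.0142  0.06  ] None
red [ 0.6077 -0.0514  0.06  ] None
cornL [0.4775 0.0245 0.06  ] (array([0.4799, 0.0248, 0.06  ]), array([0.4768, 0.0238, 0.0584]))
cornR [ 0.5798 -0.233   0.06  ] (array([ 0.5858, -0.234 ,  0.06  ]), array([ 0.5752, -0.2403,  0.0524]))
```

The side view shows the white pointer at the blue dot. The cooker is yawed about 22°, with the dial at about (0.562,-0.033) and the button at about (0.611,-0.153). I'll shut the fingers and fly over at z≈0.2.

```bash
python3 -m handwheel '[{"dp":[40,-30,0],"roll":0},{"dp":[80,-60,0],"roll":0},{"dp":[120,-90,0],"roll":0},{"dp":[160,-120,0],"roll":0},{"dp":[200,-150,0],"roll":0},{"dp":[240,-180,0],"roll":0},{"dp":[280,-210,0],"roll":0},{"dp":[320,-240,0],"roll":0},{"dp":[350,-265,0],"roll":0},{"dp":[360,-275,0],"roll":0}]' 0 20
python3 - <<'E'
from bench import arm
import cv2,pickle
s=arm.sense(); print(s['t'],s['eef_pos'],s['tcp_rot'].round(4).tolist(),s['width'],s['ft_force'])
f=arm.grab_frame('wrist'); pickle.dump(f,open('wrist.pkl','wb')); cv2.imwrite('pics/w1.png',f['frame'][:,:,::-1])
E
```

```text
t: 1.15
eef_pos: [0.4887, -0.1763, 0.2052]
tcp_rot: [[0.897, 0.442, -0.0], [0.442, -0.897, 0.001], [0.0, -0.001, -1.0]]
ft_force: [-0.2, 0.1, 0.1]
width: 0.0175
finger_force: 0.0
1.15 [ 0.48865498 -0.17629041  0.20521957] [[0.8971, 0.4418, -0.0003], [0.4418, -0.8971, 0.0006], [0.0, -0.0006, -1.0]] 0.017469581440496283 [-0.20297538  0.10594457  0.08820918]
```

View pics/w1.png

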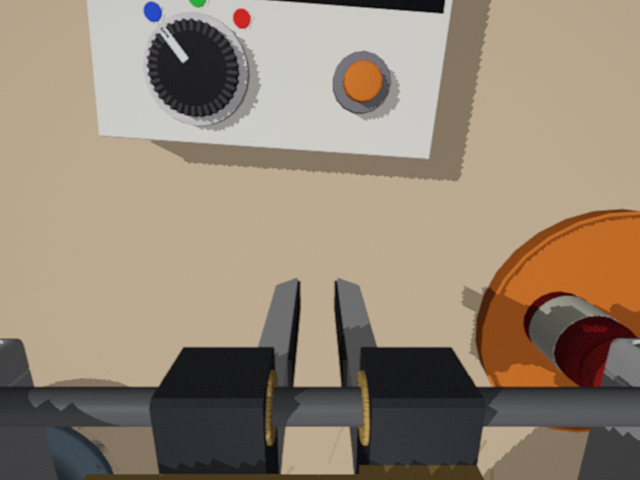

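The wrist view shows the dial top at about (193,67), the button at (364,80), the blue dot at (152,12) and the red dot at (242,18).

```bash
python3 - <<'E'
from h import *
import cv2
w=pickle.load(open('wrist.pkl','rb')); im=w['frame'].astype(int)
g=im.max(2); m=(g<75).astype(np.uint8); m[:,:120]=0; m[:,280:]=0;m[130:]=0;m[:8]=0
n,l,st,c=cv2.connectedComponentsWithStats(m); i=1+np.argmax(st[1:,4])
cs,_=cv2.findContours((l==i).astype(np.uint8),0,1); e=cv2.fitEllipse(cv2.convexHull(cs[0])); print(e)
o=((im[...,0]>170)&(im[...,2]<80)).astype(np.uint8); o[:,:320]=0;o[:,400:]=0;o[130:]=0
M=cv2.moments(o,True); b=(M['m10']/M['m00'],M['m01']/M['m00']); print(b,M['m00'])
d=plane(w,e[0],.0755); B=plane(w,b,.078); r=plane(w,(242,18),.06); bl=plane(w,(152,12),.06)
print(d,B,np.linalg.norm(d-B),r,bl)
# axis estimate from dots & geometry
mid=(r+bl)/2; ax=np.array([-(bl-r)[1],(bl-r)[0]])*-1; ax/=np.linalg.norm(ax); print('axis from dots',mid[:2]-53*np.cos(np.radians(40))/1000*ax, mid[:2]+53*np.cos(np.radians(40))/1000*ax,ax)
R=np.array([[.8971,.4418],[.4418,-.8971]]); t=np.array([.48865,-.17629])
for nm,p in(('dial',d),('but',B)): print(nm,(R.T@(p[:2]-t)*1000).round(1))
E
```

```text
((192.90284729003906, 67.79058074951172), (87.5106430053711, 100.19481658935547), 149.53419494628906)
(362.37085514834206, 80.01221640488656) 1146.0
[ 0.56379709 -0.0350434   0.0755    ] [ 0.61282048 -0.15465022  0.078     ] 0.12928779684379824 [ 0.61372017 -0.05110624  0.06      ] [0.58687166 0.01260411 0.06      ]
axis from dots [ 0.56288204 -0.03501783] [ 0.63770979 -0.0034843 ] [0.92151588 0.38834067]
dial [129.8 -93.5]
but [121.   35.4]
```

```bash
python3 -m handwheel '[{"dp":[35,-28,0],"roll":-0.8},{"dp":[70,-56,0],"roll":-1.6},{"dp":[100,-78,0],"roll":-2.5},{"dp":[109,-86,20],"roll":-2.5},{"dp":[109,-86,50],"roll":-2.5},{"dp":[109,-86,80],"roll":-2.5},{"dp":[109,-86,105],"roll":-2.5},{"dp":[109,-86,115],"roll":-2.5},{"dp":[109,-86,118],"roll":-2.5},{"dp":[109,-86,118],"roll":-2.5}]'
python3 - <<'E'
from bench import arm
import cv2,pickle
f=arm.grab_frame('wrist'); cv2.imwrite('pics/w2.png',f['frame'][:,:,::-1])
E
```

```text
t: 2.2
eef_pos: [0.5486, -0.055, 0.088]
tcp_rot: [[0.695, 0.719, 0.001], [0.719, -0.695, -0.0], [0.0, 0.001, -1.0]]
ft_force: [-0.4, -0.4, 1.4]
width: -0.0001
finger_force: 0.0
```

View pics/w2.png

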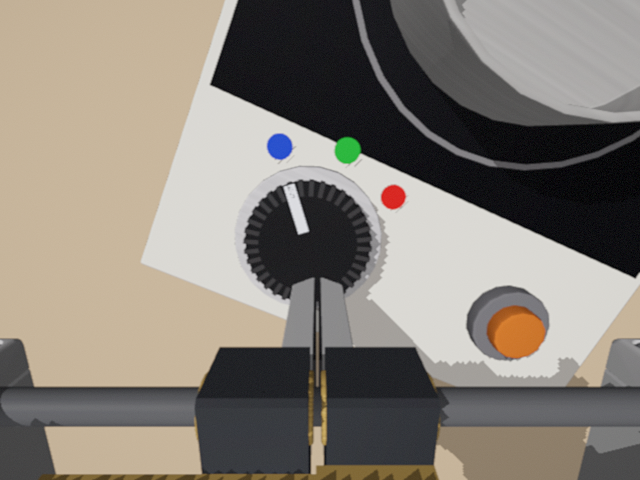

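The view shows the fingers over the near part of the dial, about 3 mm to its right. The dial centre is at (307,240). I'll correct for that and go down to touch.

```bash
python3 -m handwheel '[{"dp":[1,-2,0],"roll":0},{"dp":[2,-3.5,0],"roll":0},{"dp":[2,-3.5,4],"roll":0},{"dp":[2,-3.5,8],"roll":0},{"dp":[2,-3.5,10],"roll":0},{"dp":[2,-3.5,12],"roll":0},{"dp":[2,-3.5,13],"roll":0},{"dp":[2,-3.5,13],"roll":0}]'
```

```text
t: 3.05
eef_pos: [0.5472, -0.0504, 0.0747]
tcp_rot: [[0.695, 0.719, -0.0], [0.719, -0.695, -0.0], [-0.0, 0.0, -1.0]]
ft_force: [-1.5, -1.1, 3.1]
width: 0.0004
finger_force: 1.8
```

```bash
python3 -m handwheel '[{"dp":[0,0,1.7],"roll":0},{"dp":[0,0,1.7],"roll":0},{"dp":[0.1,-1.9,1.7],"roll":0.625},{"dp":[0.3,-3.8,1.7],"roll":1.25},{"dp":[0.7,-5.7,1.7],"roll":1.875},{"dp":[1.3,-7.5,1.7],"roll":2.5},{"dp":[2.1,-9.3,1.7],"roll":3.125},{"dp":[2.9,-11,1.7],"roll":3.75},{"dp":[4,-12.6,1.7],"roll":4.375},{"dp":[5.1,-14.1,1.7],"roll":5}]'
python3 - <<'E'
from bench import arm
import cv2
f=arm.grab_frame('wrist'); cv2.imwrite('pics/w3.png',f['frame'][:,:,::-1])
E
```

```text
t: 4.05
eef_pos: [0.5413, -0.0371, 0.0736]
tcp_rot: [[0.995, 0.101, 0.002], [0.101, -0.995, -0.001], [0.002, 0.001, -1.0]]
ft_force: [-1.3, -1.3, 4.6]
width: 0.0005
finger_force: 2.8
```

View pics/w3.png

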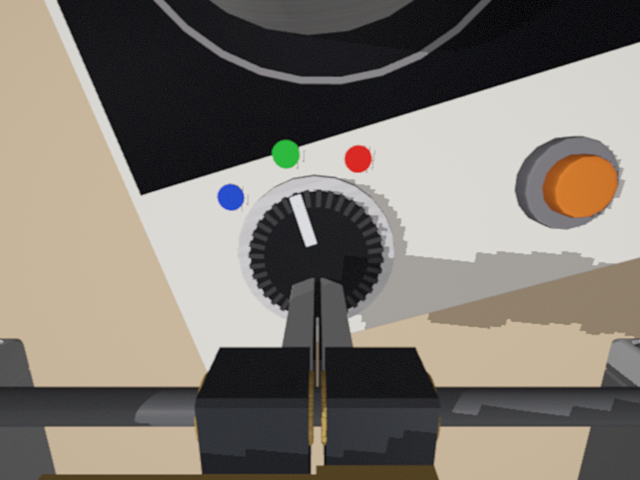

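The pointer now aims at the green dot: the line runs (310,245)→(297,197), and the dot is at (286,154). I'll lift straight up and move over to the button.

```bash
python3 -m handwheel '[{"dp":[0,0,-3],"roll":0},{"dp":[0,0,-8],"roll":0},{"dp":[0,0,-30],"roll":0},{"dp":[0,0,-60],"roll":0},{"dp":[12,30,-65],"roll":0},{"dp":[30,65,-65],"roll":0},{"dp":[48,100,-65],"roll":0},{"dp":[59,123,-65],"roll":0},{"dp":[59,123,-65],"roll":0},{"dp":[59,123,-65],"roll":0}]'
python3 - <<'E'
from bench import arm
import cv2,pickle
f=arm.grab_frame('wrist'); pickle.dump(f,open('wrist2.pkl','wb')); cv2.imwrite('pics/w4.png',f['frame'][:,:,::-1])
E
```

```text
t: 5.1
eef_pos: [0.6115, -0.1527, 0.1371]
tcp_rot: [[0.995, 0.104, -0.001], [0.104, -0.995, 0.001], [-0.001, -0.001, -1.0]]
ft_force: [0.9, 0.2, 0.2]
width: 0.0005
finger_force: 0.0
```

View pics/w4.png

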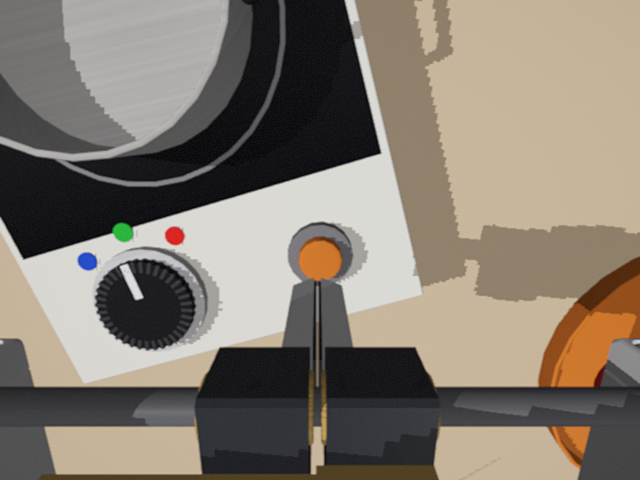

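The dial rests at green, with the pointer aimed at (122,232). The button at (320,260) is lined up with the fingers. I'll triangulate its height.

```bash
python3 - <<'E'
from h import *
import cv2
a=pickle.load(open('wrist.pkl','rb'));b=pickle.load(open('wrist2.pkl','rb')); im=b['frame'].astype(int)
o=((im[...,0]>170)&(im[...,2]<80)).astype(np.uint8); o[:,:290]=0;o[:,350:]=0;o[285:]=0;o[:225]=0
ys,xs=np.nonzero(o); c=((xs.min()+xs.max())/2,(ys.min()+ys.max())/2); print(c,xs.min(),xs.max(),ys.min(),ys.max())
p=tri((a,(362.4,80)),(b,c)); print(p)
d=p[:2]-[.6115,-.1527]; print(np.array([[.995,.104],[.104,-.995]])@d*1000, plane(b,c,.078))
E
```

```text
(np.float64(319.5), np.float64(260.5)) 299 340 241 280
[ 0.612346   -0.15464282  0.08102911]
[0.63971363 2.02108479] [ 0.61129069 -0.15489236  0.078     ]
```

```bash
python3 -m handwheel '[{"dp":[0.5,2,10],"roll":0},{"dp":[0.5,2,30],"roll":0},{"dp":[0.5,2,45],"roll":0},{"dp":[0.5,2,50],"roll":0},{"dp":[0.5,2,54],"roll":0},{"dp":[0.5,2,57],"roll":0},{"dp":[0.5,2,59],"roll":0},{"dp":[0.5,2,59],"roll":0}]'
```

```text
t: 5.95
eef_pos: [0.6129, -0.1548, 0.0793]
tcp_rot: [[0.995, 0.105, 0.0], [0.105, -0.995, 0.0], [0.0, -0.0, -1.0]]
ft_force: [-2.1, 1.2, 2.3]
width: 0.0006
finger_force: 1.5
```

```bash
python3 -m handwheel '[{"dp":[0,0,1],"roll":0},{"dp":[0,0,2],"roll":0},{"dp":[0,0,3],"roll":0},{"dp":[0,0,3],"roll":0},{"dp":[0,0,3],"roll":0}]'
```

```text
t: 6.45
eef_pos: [0.6131, -0.1549, 0.0763]
tcp_rot: [[0.995, 0.104, 0.001], [0.104, -0.995, -0.0], [0.001, 0.0, -1.0]]
ft_force: [-1.7, 2.0, 5.0]
width: 0.0006
finger_force: 2.6
```

```bash
python3 -m handwheel '[{"dp":[0,0,0.5],"roll":0},{"dp":[0,0,1],"roll":0},{"dp":[0,0,1],"roll":0},{"dp":[0,0,1],"roll":0}]'
```

```text
t: 6.85
eef_pos: [0.6132, -0.1549, 0.0762]
tcp_rot: [[0.995, 0.105, 0.001], [0.105, -0.995, -0.0], [0.001, 0.0, -1.0]]
ft_force: [-4.8, 2.3, 9.8]
width: 0.0003
finger_force: 4.8
```

The force rises with no further travel, so the button is fully in. I'll release it and clear off.

```bash
python3 -m handwheel '[{"dp":[0,0,-3],"roll":0},{"dp":[0,0,-10],"roll":0},{"dp":[0,0,-40],"roll":0},{"dp":[0,0,-80],"roll":0},{"dp":[0,0,-120],"roll":0},{"dp":[-40,0,-130],"roll":0},{"dp":[-80,0,-130],"roll":0},{"dp":[-100,0,-130],"roll":0},{"dp":[-100,0,-130],"roll":0},{"dp":[-100,0,-130],"roll":0}]'
python3 - <<'E'
from bench import arm
import cv2
f=arm.grab_frame('wrist'); cv2.imwrite('pics/w5.png',f['frame'][:,:,::-1])
E
```

```text
t: 7.85
eef_pos: [0.5137, -0.1657, 0.2049]
tcp_rot: [[0.995, 0.104, 0.001], [0.104, -0.995, -0.001], [0.001, 0.001, -1.0]]
ft_force: [-0.7, -0.6, 0.0]
width: 0.0006
finger_force: 0.0
```

View pics/w5.png

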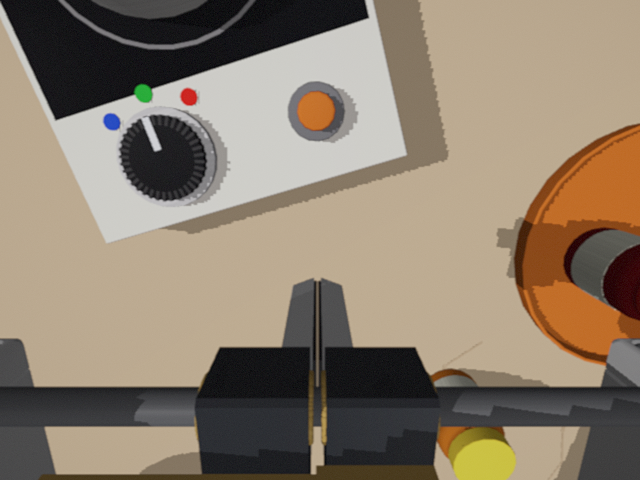

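The pointer (145,118) aims at the green dot (143,93), the button is back up at (316,111), and the arm is clear.

```bash
python3 -c "
from bench import arm
print(arm.sign_off())"
```

```text
the job is handed in; nothing more can be done
None
```

The cooker is set to low: the dial turned one click to the green dot, the start button was pressed fully in and came back up, and I handed the job in at about 8 s with the arm clear; no verdict was returned.

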